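# Hold the turntable collar on the spindle's flat

### The job

The wheel is off this decorating turntable and its drive collar has to go back on. First grip the bare spindle and turn it until its flat faces the fork, then take the collar with the set-screw (not the plain spacer ring) and slide it down over the spindle with the screw pointing to the fork, so that the screw sits on the flat. Press it down against the spring washer as far as it goes and finish while still holding it pressed there, ready for me to tighten the screw; leave the spacer and the painting things where they are.

Things in the scene. Friction and masses are not known exactly. Their poses are not given: they have to be found in the camera images.
- turntable: Fixed turntable base: grey disc 200 mm across, 22 mm high, with a column 42 mm across up to z = 58 mm; it carries the spindle and the washer. Origin: centre of its underside, on the spindle's axis; z up. On its -x side, 81 mm from the axis, stands a steel fork for the hex key (two prongs 14 mm apart, 32 mm wide overall, top 86 mm above the table). Place and yaw vary.
- spindle (a joint): Turn of the upright steel spindle, rad, counter-clockwise positive from above: 0 = its flat faces the fork (base -x). It starts at 0.6 to 1.4, has stops at +-2.5 and stays where it is left (friction about 0.04 N m).
- spindle_top (a point): Centre of the spindle's top end, on its axis, 120 mm above the table; its -x points out of the flat. The spindle is a round bar 24 mm across, bare from the washer (71 mm) to its top, with one flat all along, 7 mm from the axis: 19 mm across at the flat, 24 mm elsewhere. Fingers closed square to the flat pull it square and stop 19 mm apart.
- fork (a point): Middle of the top of the fork, 81 mm from the spindle's axis on the base's -x side, 86 mm above the table.
- washer (a joint): Travel of the brass spring washer (41 mm across) round the foot of the spindle, m: 0 = up, its top 71 mm above the table; 0.008 = fully pressed down, top at 63 mm. The spring takes about 5 N to start and 10 N fully down; the collar's own weight does not move it.
- collar: Loose aluminium ring 50 mm across, 24 mm high, bore 27 mm, 0.14-0.28 kg, lying flat. Origin: centre of underside, z up. Set-screw along its -x: dark head 14 mm across, out to 40 mm from the axis; inside, a tip 6 mm across reaches to 9 mm from the axis, 12 mm up, so it passes down the spindle only with the screw over the flat (within some 20 deg). Grip flats on its +y and -y sides, 46 mm apart.
- spacer: Loose plain aluminium ring of the same size as the collar, without screw and flats; not wanted. Collar and spacer may have changed places. Origin: centre of its underside.
- jar_a: Bystander: paint jar 58 mm across, 62 mm high. Origin: centre of its underside.
- jar_b: Bystander: paint jar 54 mm across, 58 mm high. Origin: centre of its underside.
- bottle: Bystander: white bottle 50 mm across, 110 mm high. Origin: centre of its underside.
- doll_head: Bystander: terracotta doll's head 72 mm across, 85 mm high. Origin: centre of its underside.
Mind the look-alikes: they are no part of the job. What is shaped like the collar but purple is not meant. There is more than one size of the turntable; the one meant has the size given above.

How it is judged:
By the outcome, as a careful person would: the job done as asked, in the order asked, and still so for the second after the job is handed in, while the arm keeps its last pose, push and grip.
It also fails if it takes over 58 s, if anything falls off the work surface, if the arm or the gripper's body presses on something with over 40 N, if the wrist force passes 120 N, or if a joint passes its speed limit or range.

### The arm

A 6-joint arm with a two-finger parallel gripper is mounted at the origin on the work surface. World frame = base frame: x ahead of the robot, y to its left, z up, the work surface at z = 0. Lengths are in m, angles in rad, forces in N, time in s.
With the tool pointing down it reaches from about 0.275 to 0.775 m from the base axis. Payload 14.6 kg.
Tool frame: the origin (TCP) lies midway between the tips of the shut fingers; the grasp point (between the pads) lies 19 mm behind it; z points along the fingers, y is the line along which they close (so a half turn about z gives the same grasp; the last joint's range is limited). The gripper opens to 85 mm and grips with 20 to 120 N. Pads are 22 mm wide; open, the fingers measure 114 mm over their backs; the gripper's body (76 mm by 85 mm) begins 54 mm behind the grasp point. The pads swing forward as they close: fully open they stand 13 mm farther back than shut.
Start: joints at [0.988, 0.263, -0.048, 1.259, 0, 1.415], TCP at [0.218, 0.478, 0.231] pointing down, gripper open.
Joint ranges: [-2.65, 2.65], [-0.89, 1.7], [-1.18, 1.37], [-2.13, 2.11], [-1.35, 1.29], [-3.14, 3.14]. Speed limits (rad/s): [1.89, 1.89, 2.57, 2.79, 3.14, 3.14].

### API

Orientations are given as a unit quaternion [w, x, y, z].
In Python, from cell import manip, read_camera, camera_params, order gives the robot as it stands.
- The arm moves only by the shell command python3 -m inch 'ROWS' [FORCE]. ROWS is JSON, a list of rows, each a list of 7 numbers: the shift along the tool's x, y, z in m, then the turn, a rotation vector about the tool's x, y, z in degrees, then the opening, from 0 (shut) to 1 (fully open). A call has 1 to 12 rows; each row shifts and turns the commanded pose from where the row before left it, along the tool's axes as they then stand; what a row does not reach is not made up. A row lasts 1/8 s, in which the tool goes at most 62.5 mm and 10.7 degrees, less where a joint would pass 70% of its speed; a pose out of reach is approached as far as the arm can. A call is refused whole if a number of a shift passes 0.0625 or a number of a turn 10.7, either way. A call with a gripper value outside its range is refused whole. The fingers move at their own pace and stop on an object; FORCE is the grip in N (left out, the last holds). Time passes only in rows, so rows that do not move let the fingers close. It gives the time, the measured TCP pose, the force, the opening and the grip force at its end, in the units of the state.
- manip.get_state(): the state, without advancing time (a new reading comes with each control period).
- read_camera(name): name is "scene" or "side" or "wrist"; returns (picture, depth): 420x560x3 uint8, red, green, blue; 420x560 float32, m along the optical axis (not along the pixel's ray), 0 where there is no reading.
- camera_params(name): a dict with "intrinsics" (3x3 intrinsics, pixels), "extrinsics" (4x4, takes a point from camera to world coordinates). Camera axes: x right, y down, z forward; pixel columns grow to the right and rows downward; lengths in m; the calibration is good to about 2 mm. A picture is of the moment at which its call begins: read the wrist's pose just before it. camera_params takes no time and is no camera call; for the wrist camera it gives the pose at the moment of the call.
- order.job_done(): hands the job in; it is judged then, once.
The state is a dict: "time": time; "joint_positions": joint angles; "joint_velocities": joint speeds; "joint_efforts": joint torques, N m; "position": TCP position; "orientation": TCP orientation; "wrist_force": force on the tool from outside, world axes, zero at the start; "torque": the same for the moment, N m; "grip_width": finger opening in m; "grasp_force": force on a finger pad.
Only numpy, scipy, OpenCV 4.12 (cv2) and the standard library are available. Lean on these libraries where they do the work, as an engineer would, in place of code of your own. Each camera call takes 0.05 s, during which the arm holds its last target. There are 200 camera calls.

## Working session

There is one attempt and no reset: what is moved stays moved. The work goes in short steps, Python scripts to look and compute and a shell command to move; the robot and the scene stay as the last step left them, time stands still between calls to the robot, and variables do not carry over. Pictures are saved under pics/ and viewed, at most 10 in all, crops included, and the job is handed in when it is done.

```bash
ls; mkdir -p pics
python3 - <<'E'
from cell import manip, read_camera, camera_params
import cv2,numpy as np
for n in ("scene","side"):
    p,d=read_camera(n); c=camera_params(n)
    cv2.imwrite(f"pics/{n}0.png",p[:,:,::-1]); np.savez(f"{n}0.npz",p=p,d=d,K=c["intrinsics"],T=c["extrinsics"])
    print(n,np.round(c["intrinsics"],1).tolist(),np.round(c["extrinsics"],3).tolist())
s=manip.get_state(); print(s["time"],s["position"],s["orientation"],s["grip_width"])
E
```

```text
pics
scene [[456.1, 0.0, 275.4], [0.0, 456.1, 211.6], [0.0, 0.0, 1.0]] [[0.714, 0.416, -0.563, 1.094], [0.7, -0.408, 0.586, -0.662], [0.014, -0.813, -0.582, 0.759], [0.0, 0.0, 0.0, 1.0]]
side [[394.9, 0.0, 281.0], [0.0, 394.9, 204.9], [0.0, 0.0, 1.0]] [[0.993, -0.099, 0.068, 0.382], [-0.118, -0.718, 0.685, -0.811], [-0.019, -0.688, -0.725, 0.902], [0.0, 0.0, 0.0, 1.0]]
0.1 [0.21768649 0.47751788 0.23088079] [-1.82392426e-04  2.12280475e-01  9.77208677e-01 -4.09576261e-04] 0.08528095154991384
```

View pics/scene0.png

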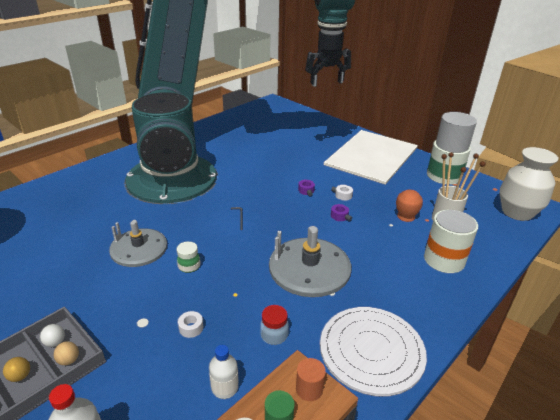

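View pics/side0.png

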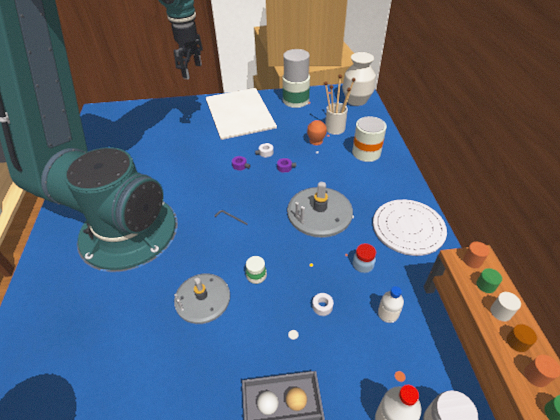

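The scene view shows these candidates:
- **Turntables:** a large one at (310,262) and a small one at (137,243).
- **Rings:** pale ones at (344,192) and (190,323). The purple ones at (306,187) and (340,212) are excluded.

I'll measure these and check close crops.

```bash
cat > h.py <<'E'
import numpy as np,cv2
def ray(K,T,u,v,z):
    d=T[:3,:3]@np.linalg.solve(K,[u,v,1.]); o=T[:3,3]; return o+d*(z-o[2])/d[2]
def cloud(K,T,d):
    v,u=np.indices(d.shape); P=np.stack([(u-K[0,2])/K[0,0]*d,(v-K[1,2])/K[1,1]*d,d],-1)
    return P@T[:3,:3].T+T[:3,3]
def tri(a,b):  # each (K,T,u,v)
    A=np.zeros((3,3));y=np.zeros(3)
    for K,T,u,v in(a,b):
        d=T[:3,:3]@np.linalg.solve(K,[u,v,1.]);d/=np.linalg.norm(d);M=np.eye(3)-np.outer(d,d);A+=M;y+=M@T[:3,3]
    return np.linalg.solve(A,y)
E
python3 - <<'E'
from h import *
S={n:np.load(n+"0.npz") for n in("scene","side")}
crops=[]
for n,l in(("scene",[(344,192),(190,323),(310,258)]),("side",[(266,150),(322,303),(320,205)])):
    s=S[n];K,T,d,p=s["K"],s["T"],s["d"],s["p"]; C=cloud(K,T,d)
    for u,v in l: crops.append(cv2.resize(p[v-30:v+30,u-30:u+30] if v!=258 and v!=205 else p[v-45:v+45,u-45:u+45],(260,260),interpolation=cv2.INTER_CUBIC))
    for nm,(u,v),r in zip(("ringA","ringB","table"),l,(25,25,60)):
        Q=C[v-r:v+r,u-r:u+r].reshape(-1,3); c=p[v-r:v+r,u-r:u+r].reshape(-1,3)
        if nm=="table": Q=Q[abs(Q[:,2]-.022)<.004]
        else: Q=Q[(abs(Q[:,2]-.024)<.004)&(c.min(1)>100)]
        (cx,cy),(w,h),a=cv2.minAreaRect(Q[:,:2].astype(np.float32)); print(n,nm,len(Q),np.round([cx,cy,w,h],4), np.round(cv2.minEnclosingCircle(Q[:,:2].astype(np.float32))[0],4),np.round(cv2.minEnclosingCircle(Q[:,:2].astype(np.float32))[1],4))
        if nm=="table":
            Q=C[v-r:v+r,u-r:u+r].reshape(-1,3)
            for lo,hi in((.066,.073),(.074,.085),(.085,.112),(.116,.124)):
                q=Q[(Q[:,2]>lo)&(Q[:,2]<hi)]; print(lo,len(q),np.round(np.median(q,0),4),np.round(np.ptp(q,0),3))
    s0=dict(scene=(137,246),side=(202,297))[n];u,v=s0
    Q=C[v-40:v+40,u-40:u+40].reshape(-1,3);Q=Q[(Q[:,2]>.008)&(Q[:,2]<.03)];print("small",np.round(np.ptp(Q,0),3))
im=np.vstack([np.hstack(crops[:3]),np.hstack(crops[3:])]); cv2.imwrite("pics/crop1.png",im[:,:,::-1])
E
```

```text
scene ringA 104 [0.4449 0.3072 0.0505 0.0513] [0.4458 0.3081] 0.0275
scene ringB 307 [ 0.5292 -0.324   0.0497  0.0507] [ 0.5282 -0.3251] 0.027
scene table 2655 [0.579  0.0708 0.1904 0.351 ] [0.5418 0.0701] 0.1804
0.066 115 [ 0.5847 -0.0144  0.0701] [0.097 0.076 0.007]
0.074 70 [ 0.5713 -0.0144  0.0792] [0.093 0.062 0.011]
0.085 97 [ 0.5888 -0.0109  0.0973] [0.092 0.063 0.027]
0.116 51 [ 0.5841 -0.0054  0.1195] [0.021 0.021 0.006]
small [0.141 0.14  0.022]
side ringA 79 [0.444  0.3087 0.0476 0.0461] [0.4453 0.3088] 0.0271
side ringB 220 [ 0.5285 -0.3246  0.0487  0.0489] [ 0.5281 -0.3241] 0.0255
side table 1941 [0.5852 0.0422 0.5048 0.4202] [0.5733 0.0545] 0.3078
0.066 91 [ 0.5812 -0.0137  0.0706] [0.308 0.448 0.007]
0.074 45 [ 0.5713 -0.0163  0.0792] [0.09  0.054 0.01 ]
0.085 67 [ 0.5781 -0.0119  0.0939] [0.089 0.056 0.026]
0.116 34 [ 0.5811 -0.0052  0.1197] [0.021 0.022 0.007]
small [0.139 0.143 0.022]
```

View pics/crop1.png

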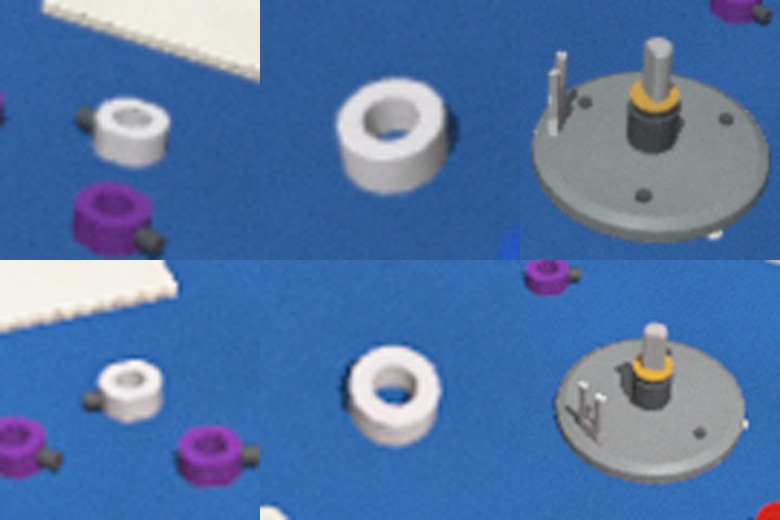

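Ring A (scene 344,192), pale with a dark screw, is the collar. Ring B has no screw, so it's the spacer. The large disc is the right turntable: the small one measures only 140 mm. Next I'll work out the base axis, the fork direction and the collar yaw.

```bash
cat >> h.py <<'E'
from scipy.spatial.transform import Rotation as R
def tool(s):
    q=np.array(s["orientation"]); return R.from_quat(q[[1,2,3,0]]).as_matrix()
def togo(s,tgt,ya=None):
    """shift in tool axes now; then turn about tool z (deg) so the closing line lies at angle ya (deg, mod 180)"""
    M=tool(s); print("pos",np.round(s["position"],4),"shift tool mm",np.round(M.T@(np.array(tgt)-s["position"])*1e3,1),"ylineang",round(np.degrees(np.arctan2(M[1,1],M[0,1])),2),"tilt",np.round(M[:,2],4))
    if ya is not None:
        a=np.degrees(np.arctan2(M[1,1],M[0,1])); d=(a-ya+90)%180-90; print("turn tool z deg",round(d,2),"j6",s["joint_positions"][5])
E
python3 - <<'E'
from h import *
from cell import manip
for n in("scene","side"):
    s=np.load(n+"0.npz");K,T,d,p=s["K"],s["T"],s["d"],s["p"]; C=cloud(K,T,d).reshape(-1,3);c=p.reshape(-1,3).astype(int)
    r=np.hypot(C[:,0]-.583,C[:,1]+.008)
    D=C[(r<.115)&(abs(C[:,2]-.022)<.003)]; rect=cv2.minEnclosingCircle(D[:,:2].astype(np.float32)); print(n,"disc",np.round(rect[0],4),rect[1])
    f=C[(r<.1)&(r>.06)&(C[:,2]>.07)&(C[:,2]<.09)]; print("fork",len(f),np.round(f.mean(0),4),np.ptp(f,0))
    t=C[(r<.03)&(C[:,2]>.117)&(C[:,2]<.123)]; print("top",len(t),np.round(t.mean(0),4))
    q=np.hypot(C[:,0]-.445,C[:,1]-.308)
    k=C[(q<.06)&(q>.027)&(C[:,2]>.006)&(C[:,2]<.022)&(c.max(1)<90)]; print("screw",len(k),np.round(k.mean(0),4), "yaw dir",np.degrees(np.arctan2(k[:,1].mean()-.308,k[:,0].mean()-.445)))
    m=(c[:,0]>c[:,1]+40)&(c[:,2]>c[:,1]+40)&(C[:,2]>.02)&(C[:,2]<.03)&(q<.3); P=C[m]
    for sg in(P[:,1]<.25,): print("purple",len(P),np.round(P.mean(0),3),P.min(0),P.max(0))
togo(manip.get_state(),[.52,-.008,.25])
E
```

```text
scene disc [ 0.5841 -0.0079] 0.0948396772146225
fork 49 [ 0.5141 -0.049   0.0796] [0.02147518 0.02971542 0.01832512]
top 43 [ 0.5823 -0.0046  0.1195]
screw 5 [0.4132 0.2954 0.0121] yaw dir -158.35345286701096
purple 193 [0.431 0.229 0.023] [0.3212938  0.19204763 0.02001811] [0.52410677 0.27076596 0.02770696]
side disc [ 0.5807 -0.0093] 0.09641415625810623
fork 41 [ 0.5115 -0.0478  0.0808] [0.02010289 0.0285154  0.01789363]
top 31 [ 0.5815 -0.0049  0.1199]
screw 3 [0.4108 0.2973 0.0096] yaw dir -162.6435681450177
purple 159 [0.423 0.229 0.024] [0.32170198 0.19019554 0.02003365] [0.52239606 0.27101824 0.02997324]
pos [0.2177 0.4775 0.2309] shift tool mm [-476.5 -316.4  -18.9] ylineang 65.49 tilt [-5.e-04 -7.e-04 -1.e+00]
```

```bash
python3 -m inch '[[-0.02,-0.013,-0.001,0,0,0,1],[-0.04,-0.027,-0.002,0,0,0,1],[-0.045,-0.03,-0.002,0,0,0,1],[-0.045,-0.03,-0.002,0,0,0,1],[-0.045,-0.03,-0.002,0,0,0,1],[-0.045,-0.03,-0.002,0,0,0,1],[-0.045,-0.03,-0.002,0,0,0,1],[-0.045,-0.03,-0.002,0,0,0,1],[-0.045,-0.03,-0.002,0,0,0,1],[-0.045,-0.03,-0.002,0,0,0,1],[-0.03,-0.02,0,0,0,0,1],[0,0,0,0,0,0,1]]'
python3 - <<'E'
from h import *
from cell import *
s=manip.get_state();M=tool(s);c=camera_params("wrist");T=np.array(c["extrinsics"])
print("cam in tool",np.round(M.T@(T[:3,3]-s["position"]),4),np.round(M.T@T[:3,:3],3).tolist(),np.round(c["intrinsics"],1).tolist())
p,d=read_camera("wrist");cv2.imwrite("pics/w1.png",p[:,:,::-1]);np.savez("w1.npz",p=p,d=d,K=c["intrinsics"],T=T)
togo(s,[.52,-.008,.25],90)
E
```

```text
time: 1.6
position: [0.5036, 0.0162, 0.2496]
orientation: [-0.0, 0.214, 0.977, -0.0]
wrist_force: [-0.1, 0.5, 0.6]
grip_width: 0.0856
grasp_force: 0.0
cam in tool [ 0.0666 -0.001  -0.1417] [[0.001, -0.965, -0.262], [1.0, 0.001, 0.001], [-0.001, -0.262, 0.965]] [[348.4, 0.0, 276.9], [0.0, 348.4, 210.7], [0.0, 0.0, 1.0]]
pos [0.5036 0.0162 0.2496] shift tool mm [-25.  -15.1  -0.4] ylineang 65.33 tilt [-0.001 -0.    -1.   ]
turn tool z deg -24.67 j6 0.30100873151903323
```

View pics/w1.png

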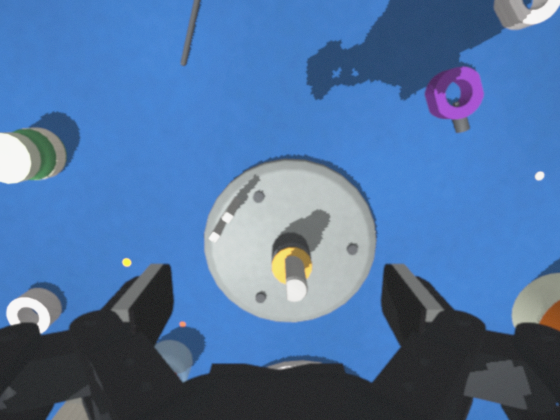

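The wrist view shows the fork prong tops at about (228,217) and (214,237), the spindle top at about (295,290) and the disc centred near (290,240). I'll measure these precisely.

Run:
```python
from h import *
s=np.load("w1.npz");K,T,d,p=s["K"],s["T"],s["d"],s["p"]
g=p.min(2).astype(np.uint8)
a=np.array([ray(K,T,228,217,.086),ray(K,T,214,237,.086)]);print("prongs",np.round(a,4),np.linalg.norm(a[0]-a[1]))
m=(g>205).astype(np.uint8); n,l,st,ce=cv2.connectedComponentsWithStats(m)
for i in range(1,n):
    if st[i,4]>20 and 190<ce[i][0]<330 and 180<ce[i][1]<320: print(st[i],ce[i],np.round(ray(K,T,*ce[i],.086),4),np.round(ray(K,T,*ce[i],.12),4))
# disc top from depth
C=cloud(K,T,d);z=C[...,2];mm=(abs(z-.022)<.004)&(np.hypot(C[...,0]-.583,C[...,1]+.008)<.12)
Q=C[mm][:,:2].astype(np.float32);h=cv2.convexHull(Q)[:,0];A=np.c_[2*h,np.ones(len(h))];x=np.linalg.lstsq(A,(h**2).sum(1),rcond=None)[0];print("disc",x[:2],np.sqrt(x[2]+x[0]**2+x[1]**2))
t=C[(abs(z-.12)<.003)&(np.hypot(C[...,0]-.583,C[...,1]+.008)<.03)];print("top",len(t),t.mean(0))
# rectified top plane z=.12, 0.1mm... 0.05 m window, x right y up
N=500;px=np.zeros((N,N,2),np.float32);W=np.linalg.inv(T)
X,Y=np.meshgrid(.583+(np.arange(N)-250)*1e-4,-.008-(np.arange(N)-250)*1e-4)
P=np.stack([X,Y,np.full_like(X,.12)],-1)@W[:3,:3].T+W[:3,3];u=P[...,0]/P[...,2]*K[0,0]+K[0,2];v=P[...,1]/P[...,2]*K[1,1]+K[1,2]
im=cv2.remap(p,u.astype(np.float32),v.astype(np.float32),cv2.INTER_CUBIC);cv2.imwrite("pics/top1.png",im[:,:,::-1])
```

```text
prongs [[ 0.5048 -0.0344  0.086 ]
 [ 0.5166 -0.0549  0.086 ]] 0.023664853134405646
[ 209  213   50   64 1718] [232.36554133 246.65715949] [ 0.5323 -0.0437  0.086 ] [ 0.5223 -0.034   0.12  ]
[242 212   6   8  24] [244.25       215.45833333] [ 0.5097 -0.0203  0.086 ] [ 0.5022 -0.0132  0.12  ]
[286 280  20  22 367] [295.05722071 290.40599455] [ 0.598  -0.0087  0.086 ] [ 0.5807 -0.0029  0.12  ]
disc [ 0.57940086 -0.00390819] 0.09291263255594173
top 423 [ 0.57964951 -0.00238059  0.11899305]
```

View pics/top1.png

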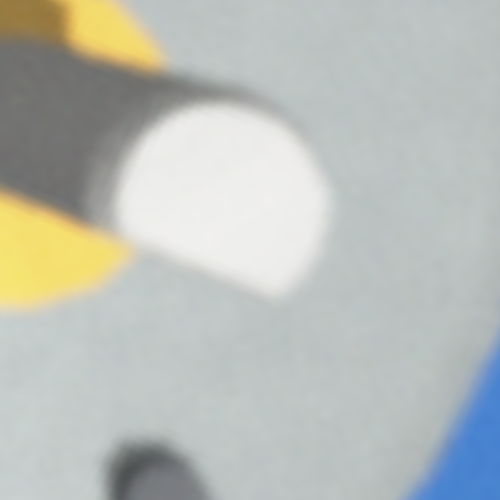

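Flat normal is about 250.6°, the fork direction about 209.7°, so the spindle is at about 0.71 rad. That is within its stated range, and the fork distance of 80 mm also matches. The axis is at about (0.5805, -0.0055). Going in to grip.

```bash
python3 -m inch '[[-0.02,0.003,0.02,0,0,0,1],[-0.03,0.005,0.03,0,0,0,1],[-0.029,0.0045,0.03,0,0,0,1],[0,0,0.0195,0,0,-5.3,1],[0,0,0.02,0,0,0,0.7],[0,0,0.025,0,0,0,0.7],[0,0,0.017,0,0,0,0.7],[0,0,0,0,0,0,0.7],[0,0,0,0,0,0,0.7]]' 20
python3 - <<'E'
from h import *
from cell import *
togo(manip.get_state(),[.5805,-.0055,.088],70.6)
E
```

```text
time: 2.78
position: [0.5799, -0.0028, 0.0896]
orientation: [0.0, 0.166, 0.986, 0.0]
wrist_force: [0.6, -0.3, -0.6]
grip_width: 0.0594
grasp_force: 0.0
pos [ 0.5799 -0.0028  0.0896] shift tool mm [-1.4 -2.4  1.6] ylineang 70.83 tilt [ 7.e-04 -0.e+00 -1.e+00]
turn tool z deg 0.23 j6 0.18922228456628626
```

```bash
python3 -m inch '[[-0.0014,0,0.0015,0,0,0,0.5],[0,0,0,0,0,0,0.3],[0,0,0,0,0,0,0.15],[0,0,0,0,0,0,0.05],[0,0,0,0,0,0,0],[0,0,0,0,0,0,0],[0,0,0,0,0,0,0]]' 20
python3 - <<'E'
from h import *
from cell import *
s=manip.get_state();print(s["torque"],s["wrist_force"]);togo(s,[.5805,-.0055,.088],29.7)
E
```

```text
time: 3.65
position: [0.5823, -0.0016, 0.0879]
orientation: [0.001, 0.166, 0.986, 0.003]
wrist_force: [6.6, 17.9, 2.4]
grip_width: 0.0186
grasp_force: 21.8
[ 3.24652588 -0.95428065 -0.03867906] [ 6.58091827 17.85652192  2.3691172 ]
pos [ 0.5823 -0.0016  0.0879] shift tool mm [ 0.4 -4.2 -0.1] ylineang 70.88 tilt [ 0.0026  0.0046 -1.    ]
turn tool z deg 41.18 j6 0.1886158635282873
```

```bash
python3 -m inch '[[0,0.0015,0,0,0,0,0],[0,0,0,0,0,0,0],[0,0,0,0,0,0,0]]' 40
python3 - <<'E'
from h import *
from cell import *
s=manip.get_state();print(s["torque"],s["wrist_force"]);togo(s,[.5805,-.0055,.088],29.7)
E
```

```text
time: 4.03
position: [0.5823, -0.0015, 0.088]
orientation: [0.001, 0.167, 0.986, 0.001]
wrist_force: [-0.5, 8.5, 4.7]
grip_width: 0.0185
grasp_force: 39.9
[ 1.37028727 -0.23902445  0.02396602] [-0.50210304  8.48138727  4.72571264]
pos [ 0.5823 -0.0015  0.088 ] shift tool mm [ 0.4 -4.4 -0. ] ylineang 70.82 tilt [ 0.0017  0.0019 -1.    ]
turn tool z deg 41.12 j6 0.1911859261327663
```

```bash
python3 -m inch '[[-0.0003,0.0006,0,0,0,7,0],[-0.00036,0,0,0,0,8,0],[-0.0004,0,0,0,0,9,0],[-0.0004,0,0,0,0,9,0],[-0.00036,0,0,0,0,8.1,0],[0,0,0,0,0,0,0],[0,0,0,0,0,0,0],[0,0,0,0,0,0,0]]' 40
python3 - <<'E'
from h import *
from cell import *
s=manip.get_state();print(s["torque"],s["wrist_force"]);togo(s,[.5805,-.0055,.088],29.7)
E
```

```text
time: 5.03
position: [0.5834, -0.0028, 0.088]
orientation: [0.0, 0.502, 0.865, 0.0]
wrist_force: [-2.5, 1.6, 7.8]
grip_width: 0.0184
grasp_force: 40.5
[ 0.23644042  0.60728005 -0.09142724] [-2.50606145  1.58284887  7.7714118 ]
pos [ 0.5834 -0.0028  0.088 ] shift tool mm [-1.  -3.8 -0. ] ylineang 29.69 tilt [ 6.e-04  2.e-04 -1.e+00]
turn tool z deg -0.01 j6 0.9081155731437113
```

```bash
python3 -m inch '[[0,0,0,0,0,0,0.3],[0,0,0,0,0,0,0.6],[0,0,0,0,0,0,0.8],[0,0,-0.02,0,0,0,1],[0,0,-0.05,0,0,0,1],[0,0,-0.05,0,0,0,1],[0,0,-0.03,0,0,0,1],[0,0,0,0,0,0,1],[0,0,0,0,0,0,1]]'
python3 - <<'E'
from h import *
from cell import *
s=manip.get_state();c=camera_params("wrist");T=np.array(c["extrinsics"]);K=c["intrinsics"];p,d=read_camera("wrist");np.savez("w2.npz",p=p,d=d,K=K,T=T)
def rect(cx,cy,z,N=400,m=1e-4):
    W=np.linalg.inv(T);X,Y=np.meshgrid(cx+(np.arange(N)-N/2)*m,cy-(np.arange(N)-N/2)*m)
    P=np.stack([X,Y,np.full_like(X,z)],-1)@W[:3,:3].T+W[:3,3];u=P[...,0]/P[...,2]*K[0,0]+K[0,2];v=P[...,1]/P[...,2]*K[1,1]+K[1,2]
    return cv2.remap(p,u.astype(np.float32),v.astype(np.float32),cv2.INTER_CUBIC)
a=rect(.5813,-.004,.12);b=rect(.511,-.0447,.086);im=np.hstack([a,b]);cv2.imwrite("pics/top2.png",im[:,:,::-1])
togo(s,[.445,.308,.2])
E
```

```text
time: 6.15
position: [0.583, -0.0029, 0.2364]
orientation: [-0.0, 0.502, 0.865, -0.0]
wrist_force: [-0.1, 0.0, -0.2]
grip_width: 0.0857
grasp_force: 0.0
pos [ 0.583  -0.0029  0.2364] shift tool mm [338.4  34.1  36.6] ylineang 29.69 tilt [-1.e-03  1.e-04 -1.e+00]
```

View pics/top2.png

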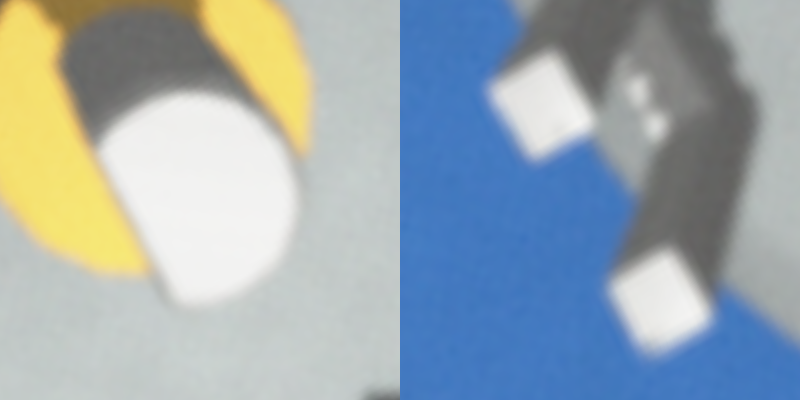

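```bash
python3 -m inch '[[0.02,0.002,0,0,0,0,1],[0.04,0.004,0,0,0,0,1],[0.045,0.004,0,0,0,0,1],[0.045,0.005,0,0,0,0,1],[0.045,0.005,0,0,0,0,1],[0.045,0.005,0,0,0,0,1],[0.045,0.005,0,0,0,0,1],[0.035,0.003,0,0,0,0,1],[0.018,0.001,0,0,0,0,1],[0,0,0,0,0,0,1]]' && python3 -m inch '[[0,0,0,0,0,-8,0.9],[0,0,0,0,0,-10.5,0.9],[0,0,0,0,0,-10.5,0.9],[0,0,0,0,0,-10.5,0.9],[0,0,0,0,0,-10.5,0.9],[0,0,0,0,0,-10.5,0.9],[0,0,0,0,0,-10.5,0.9],[0,0,0,0,0,-9.3,0.9],[0,0,0,0,0,0,0.9],[0,0,0,0,0,0,0.9]]'
python3 - <<'E'
from h import *
from cell import *
s=manip.get_state();c=camera_params("wrist");T=np.array(c["extrinsics"]);K=c["intrinsics"];p,d=read_camera("wrist");np.savez("w3.npz",p=p,d=d,K=K,T=T)
cv2.imwrite("pics/w3.png",p[:,:,::-1])
C=cloud(K,T,d);z=C[...,2];g=p.min(2);q=np.hypot(C[...,0]-.445,C[...,1]-.308)
m=(q<.045)&(abs(z-.024)<.003)&(g>110);Q=C[m];h=cv2.convexHull(Q[:,:2].astype(np.float32));r=cv2.minAreaRect(h);print("collar top",len(Q),r,cv2.minEnclosingCircle(h))
k=C[(q<.06)&(q>.024)&(z>.008)&(z<.022)&(p.max(2)<80)];k2=k.mean(0);print("screw",len(k),k2)
c=p.astype(int);m=((c[...,0]>c[...,1]+40)&(c[...,2]>c[...,1]+40)&(z>.02)&(z<.03)).astype(np.uint8)
n,l,st,ce=cv2.connectedComponentsWithStats(m)
for i in range(1,n):
    if st[i,4]>60: print("purple",C[l==i].mean(0).round(3))
togo(s,[.445,.308,.2],110)
E
```

```text
time: 7.45
position: [0.4446, 0.3083, 0.237]
orientation: [-0.0, 0.502, 0.865, -0.0]
wrist_force: [-0.1, -1.4, 0.5]
grip_width: 0.0854
grasp_force: 0.0
time: 8.7
position: [0.4457, 0.3071, 0.2372]
orientation: [-0.0, -0.171, 0.985, -0.0]
wrist_force: [0.4, 0.5, 0.4]
grip_width: 0.077
grasp_force: 0.0
collar top 1250 ((0.443284273147583, 0.309444785118103), (0.04962257668375969, 0.045912399888038635), 12.84280776977539) ((0.44336575269699097, 0.30939385294914246), 0.02520051598548889)
screw 48 [0.41024866 0.3076867  0.01521201]
purple [0.344 0.251 0.023]
purple [0.498 0.218 0.023]
pos [0.4457 0.3071 0.2372] shift tool mm [ 0.3  1.1 37.2] ylineang 109.74 tilt [-1.e-04 -2.e-04 -1.e+00]
turn tool z deg -0.26 j6 0.10828499445029383
```

View pics/w3.png

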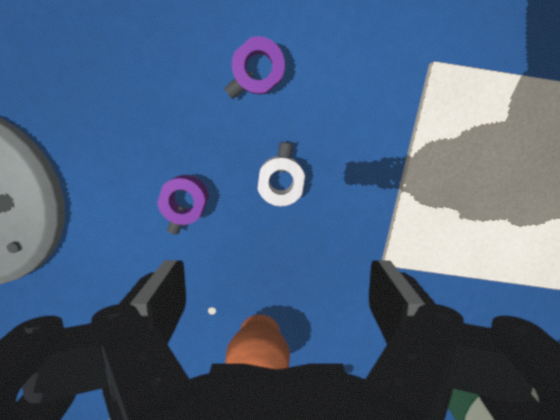

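The collar is centred at (281,182) with its screw head at (286,150). Across its flats it measures 45.9 mm, so they match. The screw direction is about 192.5°. The purple look-alikes are at least 100 mm away. Descending onto it.

```bash
python3 -m inch '[[0.0015,0.003,0.02,0,0,0,0.8],[0,0,0.05,0,0,7.2,0.8],[0,0,0.055,0,0,0,0.8],[0,0,0.05,0,0,0,0.8],[0,0,0.032,0,0,0,0.8],[0,0,0.015,0,0,0,0.8],[0,0,0.01,0,0,0,0.8],[0,0,0.003,0,0,0,0.8],[0,0,0,0,0,0,0.8],[0,0,0,0,0,0,0.8]]'
python3 - <<'E'
from h import *
from cell import *
s=manip.get_state();print(s["wrist_force"]);togo(s,[.4433,.3094,.0005],102.5)
E
```

```text
time: 10.0
position: [0.4434, 0.31, 0.0029]
orientation: [0.0, -0.111, 0.994, 0.0]
wrist_force: [0.3, 0.3, 0.1]
grip_width: 0.0685
grasp_force: 0.0
[0.28678427 0.30208956 0.14905645]
pos [0.4434 0.31   0.0029] shift tool mm [ 0.2 -0.6  2.4] ylineang 102.77 tilt [ 9.e-04  4.e-04 -1.e+00]
turn tool z deg 0.27 j6 0.2366387639952535
```

```bash
python3 -m inch '[[0,-0.0005,0.0025,0,0,0,0.7],[0,0,0,0,0,0,0.6],[0,0,0,0,0,0,0.5],[0,0,0,0,0,0,0.4],[0,0,0,0,0,0,0.3],[0,0,0,0,0,0,0.3],[0,0,0,0,0,0,0.3]]' 80
python3 - <<'E'
from h import *
from cell import *
s=manip.get_state();print(s["wrist_force"]);togo(s,[.4433,.3094,.2],102.5)
E
```

```text
time: 10.88
position: [0.4431, 0.3094, 0.0002]
orientation: [0.0, -0.111, 0.994, 0.0]
wrist_force: [-2.0, -1.2, 8.5]
grip_width: 0.0443
grasp_force: 82.5
[-1.95961318 -1.24429064  8.50253599]
pos [4.431e-01 3.094e-01 2.000e-04] shift tool mm [  -0.2   -0.  -199.8] ylineang 102.79 tilt [ 3.e-04  0.e+00 -1.e+00]
turn tool z deg 0.29 j6 0.23555784307395508
```

```bash
python3 -m inch '[[0,0,-0.01,0,0,0,0.3],[0,0,-0.03,0,0,0,0.3],[0,0,-0.05,0,0,0,0.3],[0,0,-0.05,0,0,0,0.3],[0,0,-0.03,0,0,0,0.3],[0,0,0,0,0,0,0.3],[0,0,0,0,0,0,0.3]]'
python3 - <<'E'
from h import *
from cell import *
s=manip.get_state();print(s["wrist_force"],s["grip_width"]);M=tool(s)
c=camera_params("wrist");T=np.array(c["extrinsics"]);K=c["intrinsics"];p,d=read_camera("wrist");np.savez("w4.npz",p=p,d=d,K=K,T=T)
cv2.imwrite("pics/w4.png",p[:,:,::-1])
C=(cloud(K,T,d)-s["position"])@M  # tool frame
g=p.min(2)
m=(abs(C[...,0])<.04)&(abs(C[...,1])<.021)&(abs(C[...,2]+.024)<.005)&(g>100)
Q=C[m];print(len(Q),"z",np.median(Q[:,2]));print(Q.min(0),Q.max(0),cv2.minEnclosingCircle(Q[:,:2].astype(np.float32)))
k=C[(C[...,0]>.022)&(C[...,0]<.05)&(abs(C[...,1])<.02)&(abs(C[...,2]+.012)<.012)&(p.max(2)<90)]
print("screw",len(k),k.mean(0) if len(k) else 0)
togo(s,[.5813,-.004,.165],120)
E
```

```text
time: 11.75
position: [0.4427, 0.3092, 0.169]
orientation: [-0.001, -0.111, 0.994, -0.0]
wrist_force: [-0.3, 0.1, -1.9]
grip_width: 0.0441
grasp_force: 82.1
[-0.26404283  0.10813879 -1.92804787] 0.0441061292401543
8515 z -0.02285089584489183
[-0.0256363  -0.02099951 -0.02505518] [ 0.02519501  0.02099452 -0.01900384] ((-0.0004916042671538889, -0.0003027853381354362), 0.02580684795975685)
screw 859 [ 0.03368177  0.0014859  -0.01500571]
pos [0.4427 0.3092 0.169 ] shift tool mm [ -65.9 -336.1    4. ] ylineang 102.79 tilt [-1.1e-03 -5.0e-04 -1.0e+00]
turn tool z deg -17.21 j6 0.23550537538199104
```

View pics/w4.png

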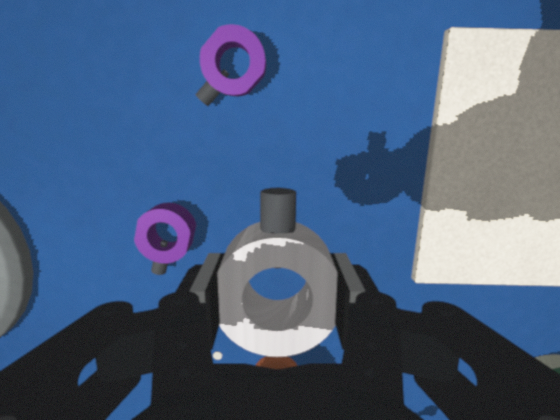

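```bash
python3 -m inch '[[-0.004,-0.02,0,0,0,0,0.3],[-0.008,-0.04,0,0,0,0,0.3],[-0.009,-0.046,0,0,0,0,0.3],[-0.009,-0.046,0,0,0,0,0.3],[-0.009,-0.046,0,0,0,0,0.3],[-0.009,-0.046,0,0,0,0,0.3],[-0.009,-0.046,0,0,0,0,0.3],[-0.006,-0.03,0,0,0,0,0.3],[-0.003,-0.016,0,0,0,-7.2,0.3],[0,0,0,0,0,-10,0.3],[0,0,0,0,0,0,0.3],[0,0,0,0,0,0,0.3]]'
python3 - <<'E'
from h import *
from cell import *
s=manip.get_state();print(s["wrist_force"],s["grip_width"],s["torque"]);togo(s,[.5806,-.0039,.13],120)
E
```

```text
time: 13.3
position: [0.5815, -0.0034, 0.1692]
orientation: [-0.001, -0.257, 0.966, 0.0]
wrist_force: [-0.1, -0.1, -1.9]
grip_width: 0.0441
grasp_force: 82.2
[-0.10273506 -0.11394107 -1.85169125] 0.04407938070711589 [-0.00365418  0.03413298  0.02478173]
pos [ 0.5815 -0.0034  0.1692] shift tool mm [ 1.   0.  39.2] ylineang 119.78 tilt [-1.1e-03  2.0e-04 -1.0e+00]
turn tool z deg -0.22 j6 -0.6657608188360821
```

```bash
python3 -m inch '[[0.001,0,0.015,0,0,-0.2,0.3],[0,0,0.018,0,0,0,0.3],[0,0,0.006,0,0,0,0.3],[0,0,0,0,0,0,0.3]]'
python3 - <<'E'
from h import *
from cell import *
s=manip.get_state();togo(s,[.5806,-.0039,.13],120)
p,d=read_camera("wrist");cv2.imwrite("pics/w5.png",cv2.resize(p[180:380,180:380],(600,600),interpolation=2)[:,:,::-1])
E
python3 -m inch '[[0,0,0.004,0,0,0,0.3],[0,0,0.003,0,0,0,0.3],[0,0,0.003,0,0,0,0.3],[0,0,0.002,0,0,0,0.3],[0,0,0,0,0,0,0.3]]'
```

```text
time: 13.8
position: [0.5808, -0.004, 0.1307]
orientation: [-0.0, -0.26, 0.966, 0.0]
wrist_force: [0.2, 0.2, -1.2]
grip_width: 0.0442
grasp_force: 82.1
pos [ 0.5808 -0.004   0.1307] shift tool mm [0.2 0.2 0.7] ylineang 120.13 tilt [-5.e-04  1.e-04 -1.e+00]
turn tool z deg 0.13 j6 -0.6730490241858931
time: 14.48
position: [0.5809, -0.0042, 0.1187]
orientation: [-0.0, -0.26, 0.966, 0.0]
wrist_force: [-0.0, 0.4, -2.6]
grip_width: 0.0448
grasp_force: 82.1
```

View pics/w5.png

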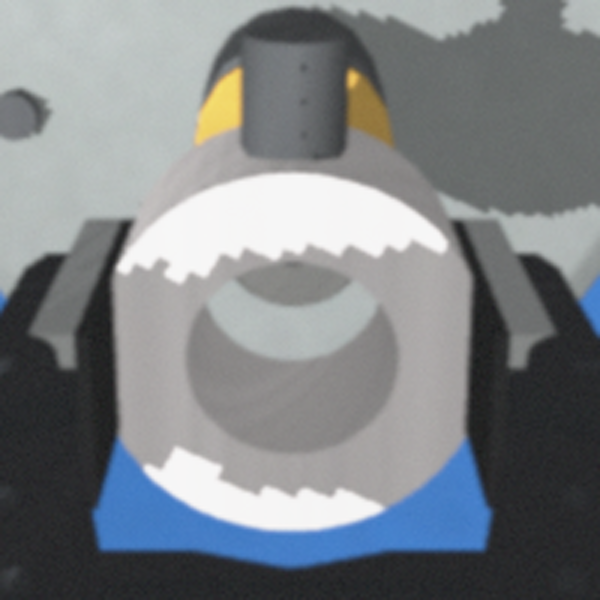

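In the bore the spindle top shows as a grey arc at (292,290) in the crop, centred laterally. The screw points up-image toward the fork. The collar has entered about 2 mm with no resistance, so I'll continue down gently.

```bash
python3 -m inch '[[0,0,0.003,0,0,0,0.3],[0,0,0.003,0,0,0,0.3],[0,0,0.003,0,0,0,0.3],[0,0,0.003,0,0,0,0.3],[0,0,0,0,0,0,0.3]]'; python3 -m inch '[[0,0,0.003,0,0,0,0.3],[0,0,0.003,0,0,0,0.3],[0,0,0.003,0,0,0,0.3],[0,0,0,0,0,0,0.3]]'
```

```text
time: 15.1
position: [0.5809, -0.0041, 0.1065]
orientation: [-0.0, -0.26, 0.965, 0.0]
wrist_force: [0.3, 0.2, -2.1]
grip_width: 0.0442
grasp_force: 82.1
time: 15.6
position: [0.5809, -0.0042, 0.0975]
orientation: [-0.0, -0.26, 0.966, 0.0]
wrist_force: [0.0, 0.2, -1.8]
grip_width: 0.0445
grasp_force: 82.1
```

```bash
python3 -m inch '[[0,0,0.004,0,0,0,0.3],[0,0,0.005,0,0,0,0.3],[0,0,0.005,0,0,0,0.3],[0,0,0.005,0,0,0,0.3],[0,0,0,0,0,0,0.3]]'; python3 -m inch '[[0,0,0.003,0,0,0,0.3],[0,0,0.002,0,0,0,0.3],[0,0,0.002,0,0,0,0.3],[0,0,0,0,0,0,0.3],[0,0,0,0,0,0,0.3]]'
```

```text
time: 16.23
position: [0.5808, -0.0041, 0.0783]
orientation: [-0.0, -0.26, 0.965, 0.0]
wrist_force: [0.4, 0.9, -1.8]
grip_width: 0.0444
grasp_force: 82.1
time: 16.85
position: [0.581, -0.0042, 0.0718]
orientation: [0.0, -0.26, 0.965, -0.0]
wrist_force: [-0.2, 0.2, -1.1]
grip_width: 0.0444
grasp_force: 82.1
```

```bash
python3 -m inch '[[0,0,0.002,0,0,0,0.3],[0,0,0.001,0,0,0,0.3],[0,0,0,0,0,0,0.3],[0,0,0,0,0,0,0.3]]'; python3 -m inch '[[0,0,0.002,0,0,0,0.3],[0,0,0.002,0,0,0,0.3],[0,0,0,0,0,0,0.3],[0,0,0,0,0,0,0.3]]'
```

```text
time: 17.35
position: [0.5812, -0.0042, 0.069]
orientation: [0.0, -0.26, 0.965, -0.0]
wrist_force: [-0.7, -0.2, 3.1]
grip_width: 0.0443
grasp_force: 82.6
time: 17.85
position: [0.5812, -0.0042, 0.0649]
orientation: [0.0, -0.26, 0.966, -0.0]
wrist_force: [-0.6, 0.4, 6.8]
grip_width: 0.0444
grasp_force: 82.9
```

```bash
python3 -m inch '[[0,0,0.0015,0,0,0,0.3],[0,0,0.001,0,0,0,0.3],[0,0,0,0,0,0,0.3],[0,0,0,0,0,0,0.3]]'; python3 -m inch '[[0,0,0.001,0,0,0,0.3],[0,0,0,0,0,0,0.3],[0,0,0,0,0,0,0.3]]'
```

```text
time: 18.35
position: [0.5812, -0.0042, 0.0632]
orientation: [0.001, -0.26, 0.965, -0.0]
wrist_force: [-4.1, 0.4, 18.4]
grip_width: 0.0444
grasp_force: 84.7
time: 18.73
position: [0.5813, -0.0042, 0.063]
orientation: [0.001, -0.26, 0.965, -0.0]
wrist_force: [-9.7, 0.8, 31.4]
grip_width: 0.0447
grasp_force: 86.4
```

```bash
python3 -m inch '[[0,0,-0.0004,0,0,0,0.3],[0,0,0,0,0,0,0.3],[0,0,0,0,0,0,0.3],[0,0,0,0,0,0,0.3]]'
python3 - <<'E'
from h import *
from cell import *
p,d=read_camera("wrist");a,_=read_camera("side")
im=np.hstack([cv2.resize(p[130:380,130:430],(400,333)),cv2.resize(a[155:255,260:380],(400,333),interpolation=2)]);cv2.imwrite("pics/fin.png",im[:,:,::-1])
E
```

```text
time: 19.23
position: [0.5813, -0.0042, 0.0631]
orientation: [0.001, -0.26, 0.965, -0.0]
wrist_force: [-7.3, 0.5, 26.3]
grip_width: 0.0446
grasp_force: 85.4
```

View pics/fin.png

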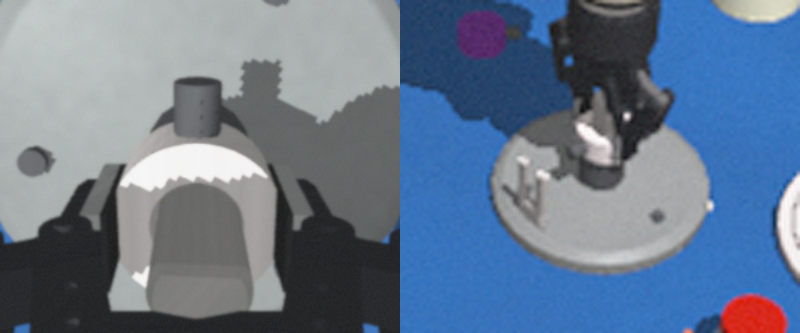

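The collar is on the spindle with its flat under the screw at (198,105). It is down on the column with the spring fully pressed, and the screw points to the fork. Handing in.

```bash
python3 -c "
from cell import order; print(order.job_done())"
```

```text
the job is handed in; nothing more can be done
None
```

I turned the spindle's flat to the fork and slid the collar on with its screw over the flat. The arm is holding it fully pressed against the spring washer at about 26 N, ready for you to tighten; it was handed in at about 19 s and no verdict came back.

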